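# Peg the wide extraction vent half open

### The job

The wider of the two extraction vents on the bench is pegged shut. Open it halfway: lift its stay by the knob off the pin, draw the shutter open and drop the stay's middle hole over the pin so that the stay lies flat again. Leave the narrow vent as it is and let go when done.

Things in the scene. Friction and masses are not known exactly. Their poses are not given: they have to be found in the camera images.
- wide_vent: Wider vent, fixed: green steel box 350 x 200 x 60 mm high. Origin at bench height right below its pin; x runs along the centre line from pin to shutter, away from the robot; z up; box from x -50 to 300. Upright round-topped pin, 10 mm thick, top 83 mm above bench. Shutter plate over the louvred mouth, between 12 mm high guides, slides to -x (knob end) to open, up to 110 mm, 2 N friction.
- wide_knob (a point): Grip point on the axis of the upright black knob at the free end of the wide vent's stay, 190 mm from the stay's hinge (90 mm beyond the middle hole, 40 beyond the hole on the pin at the start), 102 mm above bench when the stay is flat. Stem 18 mm thick from 75 mm (top of stay) to 110 mm above bench, then a 24 mm cap to 118. x, y as the vent's.
- wide_mid_hole (a point): Centre of the middle hole of the wide vent's stay, 72.5 mm above bench when flat. Steel bar 40 x 5 mm, hinged on the shutter's pin-side edge (150 mm from the pin when shut), pointing to -x; tips up to 34 degrees, falls back flat, never sideways. Three 24 mm holes at 50, 100, 150 mm from the hinge; the last, by the knob, is on the pin at the start (0 to 5 mm play).
- narrow_knob (a point): Grip point on the like knob of the other vent, to be left alone: same box, pin, shutter and stay, but only 110 mm wide and already pegged by its middle hole. 102 mm above bench.

How it is judged:
At the end, for the whole second after the job is handed in: The middle hole of the wide vent's stay is down over its pin (hole within 12 mm of the pin's axis, which is all its play, and the stay flat to within about 4 mm at the hole), the stay let go, and the narrow vent's knob within 20 mm of where it was (horizontal distance between wide_mid_hole and wide_vent below 0.012 m and z of wide_mid_hole in the frame of wide_vent below 0.077 m and distance of narrow_knob from where it was at the start of the episode below 0.02 m); the robot touches nothing.
It fails at once if the narrow vent's stay or shutter is disturbed (its knob moved by more than 20 mm) (distance of narrow_knob from where it was at the start of the episode above 0.02 m).
It also fails if it takes over 32 s, if anything falls off the work surface, if the arm or the gripper's body presses on something with over 40 N, if the wrist force passes 120 N, or if a joint passes its speed limit or range.

### The arm

A 7-joint arm with a two-finger parallel gripper is mounted at the origin on the work surface. World frame = base frame: x ahead of the robot, y to its left, z up, the work surface at z = 0. Lengths are in m, angles in rad, forces in N, time in s.
With the tool pointing down it reaches from about 0.4 to 0.85 m from the base axis. Payload 10.4 kg.
Tool frame: the origin (TCP) lies midway between the tips of the shut fingers; the grasp point (between the pads) lies 19 mm behind it (r.tcp_to_grasp is the z of the grasp point in the tool frame, in m); z points along the fingers, x is the direction in which the jaws open and shut, and the axes are right-handed (so a half turn about z gives the same grasp; the last joint's range is limited). The gripper opens to 87 mm and grips with 3 to 60 N. Pads are 19 mm wide; open, the fingers measure 117 mm over their backs; the gripper's body (75 mm by 190 mm) begins 51 mm behind the grasp point.
Start: joints at [-1.181, 0.332, -0.065, 1.46, 0.022, 1.35, -0.088], TCP at [0.251, 0.573, 0.223] pointing down, gripper open.
Joint ranges: [-2.6, 2.6], [-0.5, 2.12], [-1.47, 1.34], [0.16, 2.42], [-1.27, 4.41], [0.06, 2.06], [-2.6, 2.6]. Speed limits (rad/s): [2.22, 2.22, 2.79, 2.79, 3.14, 3.14, 3.14].

### API

Orientations are given as a unit quaternion [x, y, z, w].
In Python, from bench import r, camera, close_job gives the robot as it stands. The module is installed in compiled form; this text tells all that it offers.
- The arm moves only by the shell command python3 -m crank 'ROWS' [FORCE]. ROWS is JSON, a list of rows, each an object of numbers: "x", "y", "z": the shift along the tool's x, y, z scaled (see below); "ax", "ay", "az": the turn, a rotation vector about the tool's x, y, z scaled (see below); "claw": the closure, from -1 (fully open) to 1 (shut), so that 0 is half open. A call has exactly 5 rows; each row is the pose to reach, as a shift and turn from the pose commanded when the call began, along the tool's axes at that moment; what a row does not reach only later rows make up. The controller multiplies each number of a shift by 1 m and each number of a turn by 2 rad. A row lasts 1/12 s, in which the tool goes at most 41.7 mm and 7.16 degrees, less where a joint would pass 70% of its speed; a pose out of reach is approached as far as the arm can. A call with a number of a shift or a turn outside -1 to 1 is refused whole. A call with a gripper value outside its range is refused whole. The fingers move at their own pace and stop on an object; FORCE is the grip in N (left out, the last holds). Time passes only in rows, so rows that repeat a pose let the fingers close, or fill a call up. It gives the time, the measured TCP pose, the force and the opening at its end, in the units of the state.
- r.read_state(): the state, without advancing time (a new reading comes with each control period).
- camera(name): name is "side" or "top"; returns a dict with "color" (420x560x3 uint8, blue, green, red), "fx", "fy", "cx", "cy" (pixels), "eye" and "orientation" of the camera in the world. Camera axes: x right, y down, z forward; pixel columns grow to the right and rows downward; lengths in m; the calibration is good to about 2 mm. A picture is of the moment at which its call begins. There is no depth.
- close_job(): hands the job in, once; it reports no verdict.
The state is a dict: "time": time; "joint_positions": joint angles; "joint_vel": joint speeds; "joint_torque": joint torques, N m; "ee_pos": TCP position; "eef_rot": TCP orientation; "ft_force": force on the tool from outside, world axes, zero at the start; "torque": the same for the moment, N m; "width": finger opening in m.
Only numpy, scipy, OpenCV 4.12 (cv2) and the standard library are available. Lean on these libraries where they do the work, as an engineer would, in place of code of your own. Each camera call takes 0.05 s, during which the arm holds its last target. There are 200 camera calls.

## Working session

There is one attempt and no reset: what is moved stays moved. The work goes in short steps, Python scripts to look and compute and a shell command to move; the robot and the scene stay as the last step left them, time stands still between calls to the robot, and variables do not carry over. Pictures are saved under pics/ and viewed, about 8 in all and at most 12, crops included, and the job is handed in when it is done.

```bash
mkdir -p pics; python3 - <<'E'
from bench import r,camera
import cv2,numpy as np
s=r.read_state();print({k:np.round(v,3).tolist() for k,v in s.items() if k in('time','ee_pos','eef_rot','width','ft_force')},r.tcp_to_grasp)
for n in('top','side'):
    c=camera(n);cv2.imwrite(f'pics/{n}0.png',c['color']);print(n,[np.round(c[k],4) for k in('fx','fy','cx','cy','eye','orientation')])
E
```

```text
{'time': 0.0, 'ee_pos': [0.251, 0.572, 0.222], 'eef_rot': [0.837, 0.547, -0.001, 0.0], 'ft_force': [0.037, -0.154, -0.458], 'width': 0.087} -0.0187
top [np.float64(542.1685), np.float64(542.1685), np.float64(282.2888), np.float64(214.2737), array([0.468 , 0.0016, 1.1067]), array([ 0.7131, -0.6977,  0.0464, -0.0507])]
side [np.float64(388.3781), np.float64(388.3781), np.float64(276.9605), np.float64(200.1401), array([ 0.4093, -0.563 ,  0.5391]), array([ 0.8821, -0.1405,  0.0688, -0.4442])]
```

View pics/top0.png

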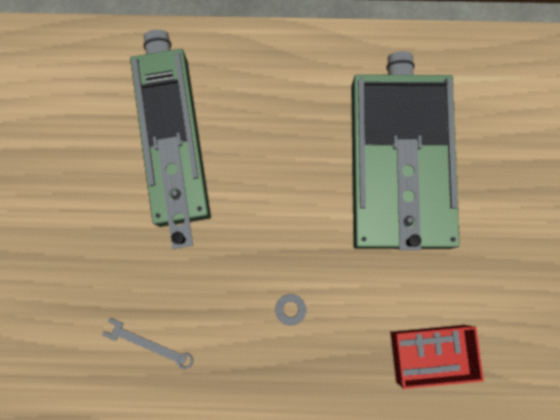

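View pics/side0.png

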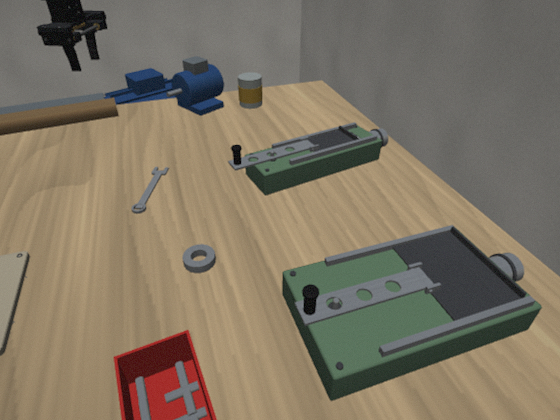

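The top view shows the wide vent on the right: pin top at about (409,220), knob cap (414,240), holes (408,196) and (408,171). The narrow vent is on the left, with its knob at (178,238). The side view agrees.

```bash
cat >h.py <<'E'
import numpy as np,cv2
from scipy.spatial.transform import Rotation as R
from bench import r,camera
def ray(c,u,v,z):
    d=R.from_quat(c['orientation']).as_matrix()@[(u-c['cx'])/c['fx'],(v-c['cy'])/c['fy'],1]
    return np.array(c['eye'])+d*(z-c['eye'][2])/d[2]
def dark(img,x0,y0,x1,y1,t=35):
    m=(img[y0:y1,x0:x1].max(2)<t).astype(np.uint8)
    n,l,s,ce=cv2.connectedComponentsWithStats(m)
    i=1+np.argmax(s[1:,4]);return ce[i]+[x0,y0],s[i,2:]
def tool(dw):
    return R.from_quat(r.read_state()['eef_rot']).inv().apply(dw)
E
python3 - <<'E'
from h import *
c=camera('top');im=c['color']
for n,b in(('wide',(398,230,428,252)),('narrow',(168,228,190,250))):
    k,s=dark(im,*b);print(n,k,s,ray(c,*k,.116))
for n,u,v,z in(('pin',409,220,.083),('mid',408,196.5,.0725),('h1',408,171,.0725),('c1',356,77,.06),('c2',452,77,.06),('c3',459,246,.06),('c4',355,247,.06)):print(n,ray(c,u,v,z).round(4))
s=camera('side');k,z=dark(s['color'],295,280,325,320);print('side knob',k,z)
# triangulated knob check from side at mean knob height
print(ray(s,310,290,.116))
s=r.read_state();print(R.from_quat(s['eef_rot']).as_matrix().round(3))
cr=cv2.resize(im[60:260,330:480],None,fx=4,fy=3.0*4/3,interpolation=cv2.INTER_CUBIC)[320:]
cv2.imwrite('pics/crop0.png',cr)
E
```

```text
wide [408.28571429 242.14285714] [ 4  5 14] [ 0.55827366 -0.22246362  0.116     ]
narrow [182.55555556 239.88888889] [4 5 9] [0.55346398 0.1910252  0.116     ]
pin [ 0.6035 -0.2317  0.083 ]
mid [ 0.6507 -0.2326  0.0725]
h1 [ 0.701  -0.2331  0.0725]
c1 [ 0.8954 -0.133   0.06  ]
c2 [ 0.8993 -0.3264  0.06  ]
c3 [ 0.558  -0.3328  0.06  ]
c4 [ 0.5517 -0.1322  0.06  ]
side knob [309.69230769 298.62153846] [ 16  29 325]
[ 0.56300248 -0.2344374   0.116     ]
[[ 0.401  0.916 -0.   ]
 [ 0.916 -0.401 -0.001]
 [-0.001  0.    -1.   ]]
```

View pics/crop0.png

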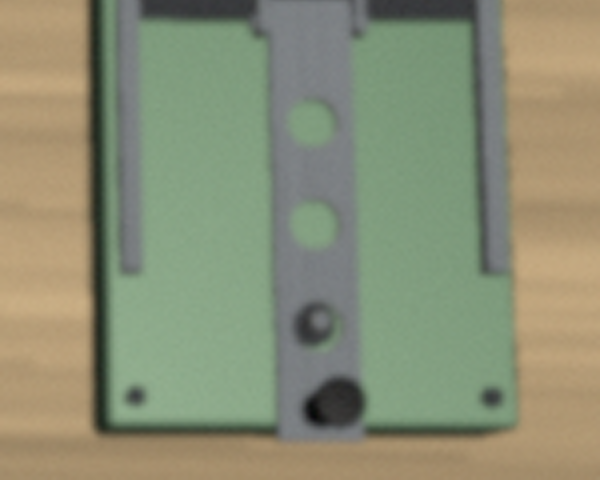

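Knob at about (0.563, -0.2345) from both views, pin (0.6035, -0.232), vent axis along world +x within about 0.5°. I'll grip across the stay, with the jaws along world y.

```bash
python3 -m crank '[{"x":-0.025,"y":0.025,"az":-0.04,"claw":0},{"x":-0.05,"y":0.05,"az":-0.08,"claw":0},{"x":-0.075,"y":0.075,"az":-0.12,"claw":0},{"x":-0.1,"y":0.1,"az":-0.16,"claw":0},{"x":-0.125,"y":0.125,"az":-0.206,"claw":0}]' 20
```

```text
schema error: expected keys x, y, z, ax, ay, az, claw
```

```bash
python3 -m crank '[{"x":-0.025,"y":0.025,"z":0,"ax":0,"ay":0,"az":-0.04,"claw":0},{"x":-0.05,"y":0.05,"z":0,"ax":0,"ay":0,"az":-0.08,"claw":0},{"x":-0.075,"y":0.075,"z":0,"ax":0,"ay":0,"az":-0.12,"claw":0},{"x":-0.1,"y":0.1,"z":0,"ax":0,"ay":0,"az":-0.16,"claw":0},{"x":-0.125,"y":0.125,"z":0,"ax":0,"ay":0,"az":-0.206,"claw":0}]' 20; python3 -c "
from h import *
s=r.read_state();print(s['joint_positions'],R.from_quat(s['eef_rot']).as_matrix().round(3))
print(tool(np.array([.5628,-.2345,.16])-s['ee_pos']))"
```

```text
time: 0.62
ee_pos: [0.3154, 0.4061, 0.2224]
eef_rot: [0.706, 0.708, -0.0, -0.0]
ft_force: [0.3, -0.1, 1.1]
width: 0.0619
[-0.96968343  0.09053871 -0.03154987  1.75017288  0.002908    1.30100239
  0.57193748] [[-0.003  1.    -0.   ]
 [ 1.     0.003 -0.   ]
 [-0.    -0.    -1.   ]]
[-0.64137849  0.24547552  0.06237627]
```

```bash
M='q'; python3 -m crank '[{"x":-0.035,"y":0.013,"z":0,"ax":0,"ay":0,"az":0,"claw":0},{"x":-0.07,"y":0.026,"z":0,"ax":0,"ay":0,"az":0,"claw":0},{"x":-0.105,"y":0.039,"z":0,"ax":0,"ay":0,"az":0,"claw":0},{"x":-0.14,"y":0.052,"z":0,"ax":0,"ay":0,"az":0,"claw":0},{"x":-0.175,"y":0.065,"z":0,"ax":0,"ay":0,"az":0,"claw":0}]'
python3 -m crank '[{"x":-0.035,"y":0.013,"z":0,"ax":0,"ay":0,"az":0,"claw":0},{"x":-0.07,"y":0.026,"z":0,"ax":0,"ay":0,"az":0,"claw":0},{"x":-0.105,"y":0.039,"z":0,"ax":0,"ay":0,"az":0,"claw":0},{"x":-0.14,"y":0.052,"z":0,"ax":0,"ay":0,"az":0,"claw":0},{"x":-0.175,"y":0.065,"z":0,"ax":0,"ay":0,"az":0,"claw":0}]'
python3 -m crank '[{"x":-0.035,"y":0.013,"z":0,"ax":0,"ay":0,"az":0,"claw":0},{"x":-0.07,"y":0.026,"z":0,"ax":0,"ay":0,"az":0,"claw":0},{"x":-0.105,"y":0.039,"z":0,"ax":0,"ay":0,"az":0,"claw":0},{"x":-0.14,"y":0.052,"z":0,"ax":0,"ay":0,"az":0,"claw":0},{"x":-0.175,"y":0.065,"z":0,"ax":0,"ay":0,"az":0,"claw":0}]'
python3 -c "
from h import *
s=r.read_state();print(s['joint_positions'],R.from_quat(s['eef_rot']).as_matrix().round(3))
print(tool(np.array([.5628,-.2345,.15])-s['ee_pos']))"
```

```text
time: 1.03
ee_pos: [0.3801, 0.231, 0.2226]
eef_rot: [0.707, 0.707, 0.0, -0.0]
ft_force: [1.9, -0.5, 0.5]
width: 0.0441
time: 1.45
ee_pos: [0.445, 0.0559, 0.2227]
eef_rot: [0.707, 0.707, 0.0, -0.0]
ft_force: [0.7, 0.3, 0.6]
width: 0.0433
time: 1.87
ee_pos: [0.5099, -0.1191, 0.2227]
eef_rot: [0.707, 0.707, 0.0, 0.0]
ft_force: [0.2, 1.2, -0.8]
width: 0.0435
[-0.40425001  0.10396568  0.59104672  1.75575967 -0.06036706  1.29930161
  1.77078019] [[ 0.     1.     0.001]
 [ 1.    -0.     0.   ]
 [ 0.     0.001 -1.   ]]
[-0.11543442  0.05289001  0.07272833]
```

```bash
python3 -m crank '[{"x":-0.03,"y":0.013,"z":0.01,"ax":0,"ay":0,"az":0,"claw":0},{"x":-0.06,"y":0.026,"z":0.03,"ax":0,"ay":0,"az":0,"claw":0},{"x":-0.09,"y":0.04,"z":0.05,"ax":0,"ay":0,"az":0,"claw":0},{"x":-0.115,"y":0.053,"z":0.073,"ax":0,"ay":0,"az":0,"claw":0},{"x":-0.115,"y":0.053,"z":0.073,"ax":0,"ay":0,"az":0,"claw":0}]'
python3 -c "
from h import *
a=camera('top')['color'];b=camera('side')['color']
cv2.imwrite('pics/p1.png',np.hstack([cv2.resize(a[140:340,300:500],(400,400)),cv2.resize(b[200:400,200:400],(400,400))]))
s=r.read_state();print(tool(np.array([.5628,-.2345,.083])-s['ee_pos']))"
```

```text
time: 2.28
ee_pos: [0.5606, -0.2368, 0.144]
eef_rot: [0.709, 0.705, -0.003, -0.002]
ft_force: [-0.6, 0.5, -0.0]
width: 0.0432
[-0.00136274  0.00132724  0.06505452]
```

View pics/p1.png

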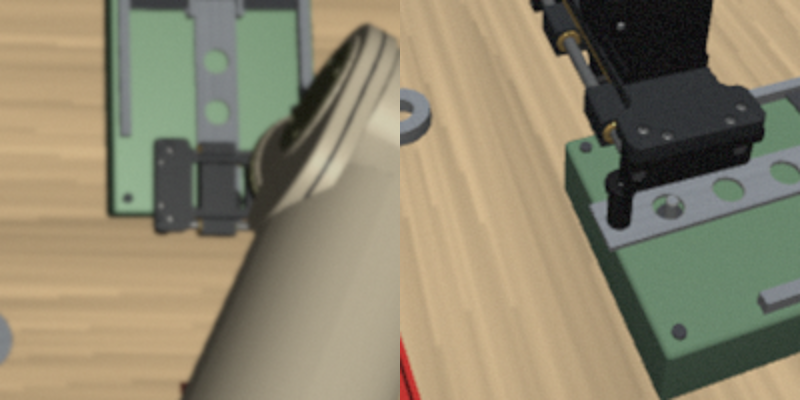

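The gripper hangs over the knob, aligned with the stay. In the side half the knob at (620,200) sits under the fingers. Now descend and close.

```bash
python3 -m crank '[{"x":0,"y":0,"z":0.015,"ax":0,"ay":0,"az":0,"claw":0},{"x":0,"y":0,"z":0.03,"ax":0,"ay":0,"az":0,"claw":0},{"x":0,"y":0,"z":0.045,"ax":0,"ay":0,"az":0,"claw":0},{"x":0,"y":0,"z":0.06,"ax":0,"ay":0,"az":0,"claw":0},{"x":0,"y":0,"z":0.066,"ax":0,"ay":0,"az":0,"claw":0}]'
python3 -m crank '[{"x":0,"y":0,"z":0,"ax":0,"ay":0,"az":0,"claw":0},{"x":0,"y":0,"z":0,"ax":0,"ay":0,"az":0,"claw":1},{"x":0,"y":0,"z":0,"ax":0,"ay":0,"az":0,"claw":1},{"x":0,"y":0,"z":0,"ax":0,"ay":0,"az":0,"claw":1},{"x":0,"y":0,"z":0,"ax":0,"ay":0,"az":0,"claw":1}]' 15
python3 -c "
from h import *
b=camera('side')['color']
cv2.imwrite('pics/p2.png',cv2.resize(b[200:400,200:400],(400,400)))"
```

```text
time: 2.8
ee_pos: [0.5625, -0.2303, 0.0831]
eef_rot: [0.707, 0.708, 0.001, -0.001]
ft_force: [-0.0, -0.4, -1.2]
width: 0.0434
time: 3.22
ee_pos: [0.5631, -0.2327, 0.0845]
eef_rot: [0.707, 0.707, 0.0, 0.001]
ft_force: [1.0, -9.8, 1.8]
width: 0.0243
```

View pics/p2.png

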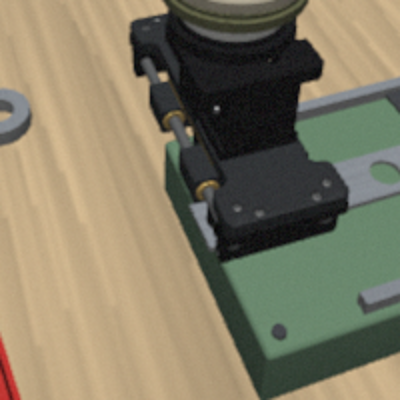

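```bash
python3 -m crank '[{"x":-0.001,"y":0,"z":0,"ax":0,"ay":0,"az":0,"claw":1},{"x":-0.002,"y":0,"z":0,"ax":0,"ay":0,"az":0,"claw":1},{"x":-0.002,"y":0,"z":0,"ax":0,"ay":0,"az":0,"claw":1},{"x":-0.002,"y":0,"z":0,"ax":0,"ay":0,"az":0,"claw":1},{"x":-0.002,"y":0,"z":0,"ax":0,"ay":0,"az":0,"claw":1}]' 15
```

```text
time: 3.68
ee_pos: [0.563, -0.2344, 0.0843]
eef_rot: [0.707, 0.707, 0.0, 0.0]
ft_force: [-1.2, -0.0, 6.3]
width: 0.0216
```

```bash
python3 -m crank '[{"x":0,"y":0,"z":0,"ax":0,"ay":0,"az":0,"claw":1},{"x":0,"y":0,"z":0,"ax":0,"ay":0,"az":0,"claw":1},{"x":0,"y":0,"z":0,"ax":0,"ay":0,"az":0,"claw":1},{"x":0,"y":0,"z":0,"ax":0,"ay":0,"az":0,"claw":1},{"x":0,"y":0,"z":0.0,"ax":0,"ay":0,"az":0,"claw":1}]' 15
```

```text
time: 4.1
ee_pos: [0.563, -0.2343, 0.0843]
eef_rot: [0.707, 0.707, 0.0, 0.0]
ft_force: [-0.6, -0.6, 6.7]
width: 0.0216
```

The fingers stopped at 21.6 mm with an upward force of 6.7 N, so the pads probably catch the cap rim. I'll reopen, go 5 mm lower and close again.

```bash
python3 -m crank '[{"x":0,"y":0,"z":0,"ax":0,"ay":0,"az":0,"claw":0.2},{"x":0,"y":0,"z":0,"ax":0,"ay":0,"az":0,"claw":0.2},{"x":0,"y":0,"z":0.002,"ax":0,"ay":0,"az":0,"claw":0.2},{"x":0,"y":0,"z":0.004,"ax":0,"ay":0,"az":0,"claw":0.2},{"x":0,"y":0,"z":0.005,"ax":0,"ay":0,"az":0,"claw":0.2}]' 15
python3 -m crank '[{"x":0,"y":0,"z":0,"ax":0,"ay":0,"az":0,"claw":0.2},{"x":0,"y":0,"z":0,"ax":0,"ay":0,"az":0,"claw":1},{"x":0,"y":0,"z":0,"ax":0,"ay":0,"az":0,"claw":1},{"x":0,"y":0,"z":0,"ax":0,"ay":0,"az":0,"claw":1},{"x":0,"y":0,"z":0,"ax":0,"ay":0,"az":0,"claw":1}]' 20
python3 -m crank '[{"x":0,"y":0,"z":0,"ax":0,"ay":0,"az":0,"claw":1},{"x":0,"y":0,"z":0,"ax":0,"ay":0,"az":0,"claw":1},{"x":0,"y":0,"z":0,"ax":0,"ay":0,"az":0,"claw":1},{"x":0,"y":0,"z":0,"ax":0,"ay":0,"az":0,"claw":1},{"x":0,"y":0,"z":0.0,"ax":0,"ay":0,"az":0,"claw":1}]' 20
```

```text
time: 4.52
ee_pos: [0.5623, -0.234, 0.0779]
eef_rot: [0.707, 0.707, -0.0, -0.0]
ft_force: [-0.3, -0.6, -0.5]
width: 0.0342
time: 4.93
ee_pos: [0.5626, -0.2343, 0.0785]
eef_rot: [0.707, 0.707, 0.0, 0.0]
ft_force: [0.0, 0.2, -0.7]
width: 0.0222
time: 5.35
ee_pos: [0.5626, -0.2343, 0.0785]
eef_rot: [0.707, 0.707, 0.0, 0.0]
ft_force: [0.3, 0.4, -0.5]
width: 0.0222
```

```bash
python3 -m crank '[{"x":0,"y":0.0016,"z":-0.010,"ax":0,"ay":0,"az":0,"claw":1},{"x":0,"y":0.0045,"z":-0.023,"ax":0,"ay":0,"az":0,"claw":1},{"x":0,"y":0.0083,"z":-0.036,"ax":0,"ay":0,"az":0,"claw":1},{"x":0,"y":0.0117,"z":-0.045,"ax":0,"ay":0,"az":0,"claw":1},{"x":0,"y":0.0117,"z":-0.045,"ax":0,"ay":0,"az":0,"claw":1}]' 20
python3 -c "
from h import *
a=camera('top')['color'];b=camera('side')['color']
cv2.imwrite('pics/p3.png',np.hstack([cv2.resize(a[100:300,300:500],(400,400)),cv2.resize(b[200:400,240:440],(400,400))]))"
```

```text
time: 5.77
ee_pos: [0.5757, -0.2342, 0.1258]
eef_rot: [0.707, 0.707, 0.001, 0.001]
ft_force: [-1.0, 0.8, -1.0]
width: 0.0223
```

View pics/p3.png

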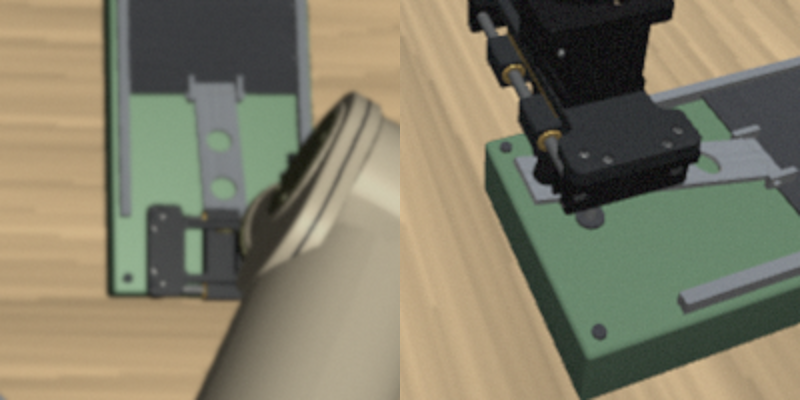

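The stay is lifted clear, with the pin visible below it at (590,218) in the side half. Draw 48 mm toward the robot.

```bash
python3 -m crank '[{"x":0,"y":-0.012,"z":0,"ax":0,"ay":0,"az":0,"claw":1},{"x":0,"y":-0.024,"z":0,"ax":0,"ay":0,"az":0,"claw":1},{"x":0,"y":-0.036,"z":0,"ax":0,"ay":0,"az":0,"claw":1},{"x":0,"y":-0.048,"z":0,"ax":0,"ay":0,"az":0,"claw":1},{"x":0,"y":-0.048,"z":0,"ax":0,"ay":0,"az":0,"claw":1}]' 20
python3 -c "
from h import *
a=camera('top')['color'];b=camera('side')['color']
cv2.imwrite('pics/p4.png',np.hstack([cv2.resize(a[100:300,300:500],(400,400)),cv2.resize(b[200:400,240:440],(400,400))]))"
```

```text
time: 6.28
ee_pos: [0.5235, -0.2349, 0.1227]
eef_rot: [0.708, 0.706, -0.001, -0.001]
ft_force: [-1.9, -3.4, -2.1]
width: 0.0224
```

View pics/p4.png

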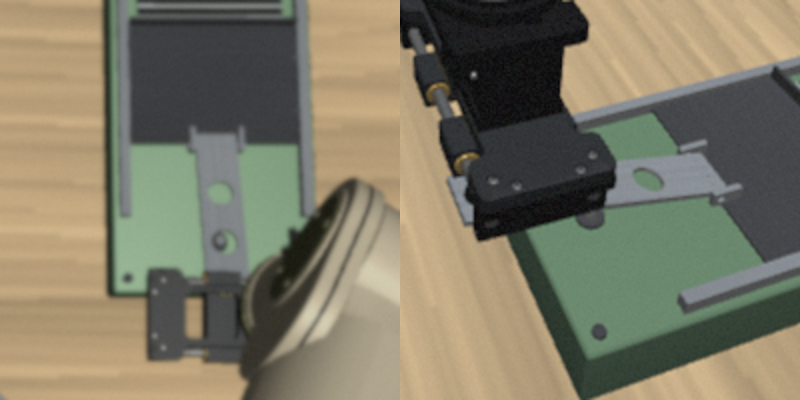

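The shutter edge moved from row 94 to 143 (about 47 mm) and the pin shows through the middle hole at (220,240). Lower along the same arc.

```bash
python3 -m crank '[{"x":0,"y":-0.0034,"z":0.009,"ax":0,"ay":0,"az":0,"claw":1},{"x":0,"y":-0.0072,"z":0.022,"ax":0,"ay":0,"az":0,"claw":1},{"x":0,"y":-0.010,"z":0.034,"ax":0,"ay":0,"az":0,"claw":1},{"x":0,"y":-0.0117,"z":0.044,"ax":0,"ay":0,"az":0,"claw":1},{"x":0,"y":-0.0117,"z":0.044,"ax":0,"ay":0,"az":0,"claw":1}]' 20
python3 -c "
from h import *
a=camera('top')['color'];b=camera('side')['color']
cv2.imwrite('pics/p5.png',np.hstack([cv2.resize(a[100:300,300:500],(400,400)),cv2.resize(b[200:400,240:440],(400,400))]))"
```

```text
time: 6.8
ee_pos: [0.5138, -0.235, 0.0775]
eef_rot: [0.708, 0.707, -0.001, -0.0]
ft_force: [-1.8, -5.0, -1.9]
width: 0.0229
```

View pics/p5.png

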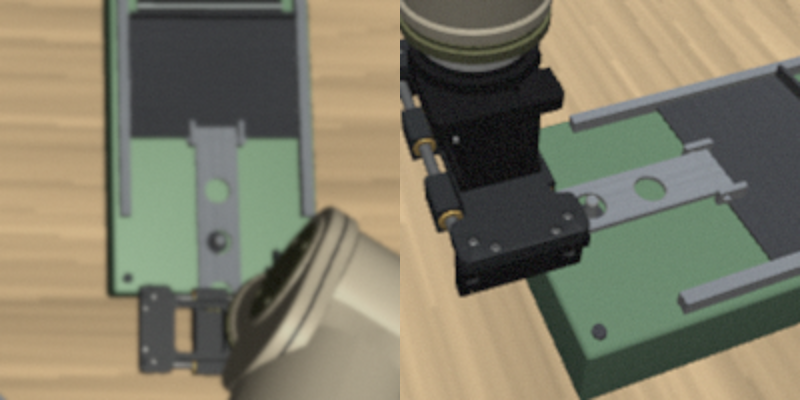

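The stay is flat with the pin standing in the middle hole: (217,240) in the top half, (592,207) in the side half. Release and rise.

```bash
python3 -m crank '[{"x":0,"y":0,"z":0,"ax":0,"ay":0,"az":0,"claw":0},{"x":0,"y":0,"z":0,"ax":0,"ay":0,"az":0,"claw":0},{"x":0,"y":0,"z":0,"ax":0,"ay":0,"az":0,"claw":0},{"x":0,"y":0,"z":0,"ax":0,"ay":0,"az":0,"claw":0},{"x":0,"y":0,"z":0,"ax":0,"ay":0,"az":0,"claw":0}]' 20
python3 -m crank '[{"x":0,"y":0,"z":-0.015,"ax":0,"ay":0,"az":0,"claw":0},{"x":0,"y":0,"z":-0.03,"ax":0,"ay":0,"az":0,"claw":0},{"x":0,"y":0,"z":-0.05,"ax":0,"ay":0,"az":0,"claw":0},{"x":0,"y":0,"z":-0.075,"ax":0,"ay":0,"az":0,"claw":0},{"x":0,"y":0,"z":-0.1,"ax":0,"ay":0,"az":0,"claw":0}]' 20
python3 -m crank '[{"x":0,"y":-0.02,"z":-0.02,"ax":0,"ay":0,"az":0,"claw":0},{"x":0,"y":-0.04,"z":-0.04,"ax":0,"ay":0,"az":0,"claw":0},{"x":0,"y":-0.06,"z":-0.06,"ax":0,"ay":0,"az":0,"claw":0},{"x":0,"y":-0.06,"z":-0.06,"ax":0,"ay":0,"az":0,"claw":0},{"x":0,"y":-0.06,"z":-0.06,"ax":0,"ay":0,"az":0,"claw":0}]' 20
python3 -c "
from h import *
a=camera('top')['color'];b=camera('side')['color']
cv2.imwrite('pics/p6.png',np.hstack([cv2.resize(a[:300,100:500],(400,300)),cv2.resize(b[220:370,240:440],(400,300))]))
k,s=dark(a,168,228,190,250);print(k,s)"
```

```text
time: 7.32
ee_pos: [0.5149, -0.2338, 0.0794]
eef_rot: [0.707, 0.707, 0.0, -0.0]
ft_force: [-0.7, 0.1, 0.2]
width: 0.0416
time: 7.73
ee_pos: [0.5144, -0.234, 0.1804]
eef_rot: [0.707, 0.707, -0.0, -0.0]
ft_force: [1.2, -1.1, -0.2]
width: 0.0435
time: 8.15
ee_pos: [0.4549, -0.2343, 0.2407]
eef_rot: [0.707, 0.707, 0.002, 0.001]
ft_force: [0.0, 1.1, -0.1]
width: 0.0434
[182.8 239.8] [2 4 5]
```

View pics/p6.png

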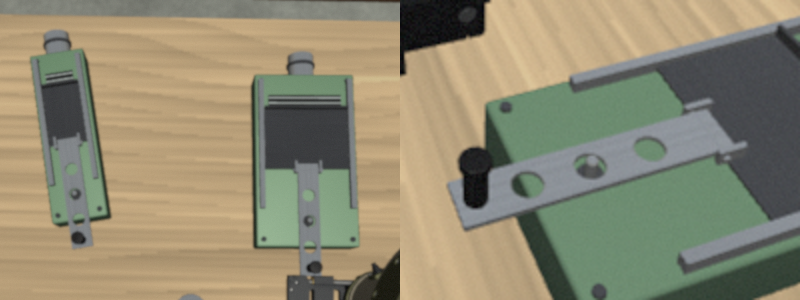

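The stay is flat and the pin at (592,165) stands in the middle hole. The gripper is clear, and the narrow vent's knob is still at (182.8,239.8) px, against (182.6,239.9) before. Hand in.

```bash
python3 -c "
from bench import close_job
print(close_job())"
```

```text
the job is handed in; nothing more can be done
None
```

The wide vent is now half open and pegged: I lifted its stay off the pin by the knob, drew the shutter about 48 mm and lowered the middle hole over the pin. I then let go, backed the gripper off and handed the job in; the last reading before that was at 8.2 s of the 32 s allowed.

**Last checks:** The final pictures show the stay lying flat with the pin standing in the middle hole. The gripper is clear, with only about 1 N of noise on the wrist. The narrow vent's knob is at the same pixel as at the start, within about 0.3 px. I judged the flatness and the hole's centring on the pin from the pictures and did not measure them in millimetres.

**What disagreed:** The first grip stopped at 21.6 mm with about 6.7 N pushing the tool up, so I reopened, went 5 mm lower and gripped again. That grip read 22.2 mm on a stem given as 18 mm, which I did not explain, but it held without slipping. An early move was also refused because it left out some keys; nothing moved.

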